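# Run the press-to-mix flask mixer

### The arm

A 6-joint arm with a two-finger parallel gripper is mounted at the origin on the work surface. World frame = base frame: x ahead of the robot, y to its left, z up, the work surface at z = 0. Lengths are in m, angles in degrees, forces in N, time in s.
With the tool pointing down it reaches from about 0.4 to 0.825 m from the base axis. Payload 7 kg.
Tool frame: the origin (TCP) lies midway between the tips of the shut fingers; the grasp point (between the pads) lies hold_point_z behind it (hold_point_z is the distance from the TCP to the grasp point, in m); z points along the fingers, y is the line along which they close (so a half turn about z gives the same grasp; the last joint's range is limited). The gripper opens to 88 mm and grips with 3 to 60 N. Pads are 19 mm wide; open, the fingers measure 130 mm over their backs; the gripper's body (78 mm by 193 mm) begins 47 mm behind the grasp point.
Start: joints at [87.726, 20.546, 0.682, 0, -70.136, -16.507], TCP at [0.217, 0.639, 0.227] pointing down, gripper open.
Joint ranges: [-176.03, 176.03], [-82.01, 121.73], [-58.28, 71.71], [-173.87, 95.51], [-174.79, -0.11], [-173.66, 173.66]. Speed limits (degrees/s): [136.94, 136.94, 172.46, 180, 180, 180].

### API

Orientations are given as [roll, pitch, yaw] about the fixed x, y, z axes, in that order (R = Rz(yaw) Ry(pitch) Rx(roll)).
In Python, from plant import * gives the robot as it stands.
- The arm moves only by the tool step_arm, never from a script. Its argument "steps" is a list that holds one entry, the list of rows, each a list of 6 numbers: the shift along the tool's x, y, z scaled (see below), then the turn, a rotation vector about the tool's x, y, z scaled (see below). In form: [[[tx, ty, tz, wx, wy, wz], ...]]. A call has 1 to 20 rows; each row is the pose to reach, as a shift and turn from the pose commanded when the call began, along the tool's axes at that moment; what a row does not reach only later rows make up. The controller multiplies each number of a shift by 100 mm and each number of a turn by 0.5 rad. A row lasts 1/10 s, in which the tool goes at most 50 mm and 8.59 degrees, less where a joint would pass 70% of its speed; a pose out of reach is approached as far as the arm can. A call with a number of a shift or a turn outside -1 to 1 is refused whole. A call with a gripper value outside its range is refused whole. "jaw" is the closure in counts, from 0 (fully open) to 255 (shut), set as the call begins (left out, the last holds). The fingers move at their own pace and stop on an object; the grip force is fixed at half the most. Time passes only in rows, so rows that repeat a pose let the fingers close. It gives the time, the measured TCP pose, the force, the opening and the grip force at its end, in the units of the state.
- get_obs(): the state, without advancing time (a new reading comes with each control period).
- snapshot(name): name is "side" or "top"; returns (picture, depth): 400x640x3 uint8, red, green, blue; 400x640 float32, m along the optical axis (not along the pixel's ray), 0 where there is no reading.
- calibration(name): a dict with "mtx" (3x3 intrinsics, pixels), "rvec" (rotation vector, rad) and "tvec" (3), from world to camera coordinates, as OpenCV has them. Camera axes: x right, y down, z forward; pixel columns grow to the right and rows downward; lengths in m; the calibration is good to about 2 mm. A picture is of the moment at which its call begins. calibration takes no time and is no camera call.
- close_job(): hands the job in; it is judged then, once.
The state is a dict: "clock": time; "joint_pos": joint angles; "qvel": joint speeds; "tau": joint torques, N m; "tool_pos": TCP position; "orientation": TCP orientation; "force": force on the tool from outside, world axes, zero at the start; "moment": the same for the moment, N m; "opening": finger opening in m; "gripper_force": force on a finger pad.
Only numpy, scipy, OpenCV 4.12 (cv2) and the standard library are available. Lean on these libraries where they do the work, as an engineer would, in place of code of your own. Each camera call takes 0.05 s, during which the arm holds its last target. There are 200 camera calls.

### The job

Set the air valve of the blue paint mixer half open, with the red end of its handle at the green mark; then put the amber flask upright into the mixer's sprung ring and press it right down against the springs without forcing it. Finish still holding the flask pressed down, touching only the flask, with the valve left half open. Keep the flask upright throughout, and leave the green flask, the jars and the paint bottles standing where they are.

Things in the scene. Friction and masses are not known exactly. Their poses are not given: they have to be found in the camera images.
- mixer: The mixer: a fixed blue block, 126 (x) by 306 (y) mm, top 60 mm above the table; origin at the centre of its underside, z up. In its frame the ring's axis is at y = +85 mm, the valve's at y = -85 mm, both x = 0. Two steel guide posts for the ring, 9 mm thick, stand at x = +50 and -50, y = +85 mm, tops 110 mm above the table. A low brass pipe joins valve and mixer.
- valve_grip (a point): Centre of the valve's wing handle, on its vertical turning axis, 112 mm above the table. The handle is an upright flat bar 64 mm long, 10 mm thick, 28 mm tall (96 to 124 mm above the table), red at one end, the rest white, over a black dial (80 mm across, top at 88 mm). The point turns with the bar: its -x axis points to the red end, y is across the bar. It stays where it is left.
- valve (a joint): Opening of the air valve in rad: 0 closed (red end points to the mixer's -x, at a thin white mark), growing as the handle turns clockwise seen from above, 1.571 fully open (red end to the mixer's +y, towards the ring, at the other white mark). Half open is 0.785, the broad green mark between them. Takes about 0.06 N m.
- ring_seat (a point): Centre of the top face of the sprung ring, a flat horizontal aluminium ring, 80 mm outside, 50 mm hole, 10 mm thick, its top 105 mm above the table when up. The flask's round belly rests on the hole's upper edge with the flask's foot 6 mm below the ring's top; the space below the ring is open.
- ring (a joint): How far the ring is pressed down, in m: 0 up, 0.018 at its stop. Its springs resist with about 6 N at the start and 12 N at the stop, so the flask's own weight does not move it, and it rises again when let go. The mixer runs from 0.012 on.
- flask_center (a point): The amber glass flask with a black stopper, loose, upright on the table at the start: this point is on its axis, 58 mm above its foot (half-way up), z axis up along the neck. 116 mm tall, 0.14 to 0.28 kg: a round belly 66 mm across (centre 28 mm above the foot, flat foot 36 mm across), then a straight neck 24 mm across from 60 to 104 mm above the foot, then the stopper, 27 mm across.
- flask: The same amber flask; origin at the centre of its foot.
- green_flask_center (a point): A green flask with a white stopper, same shape and size as the amber one, not to be moved; point half-way up. The two stand to the right of the mixer and their places may be swapped.
- gesso_jar_center (a point): Bystander: white lidded gesso jar, 72 mm across, 90 mm tall; point half-way up its body, not to be moved.
- orange_bottle_center (a point): Bystander: small orange paint bottle, 30 mm across, 72 mm tall; point half-way up its body, not to be moved.
- yellow_bottle_center (a point): Bystander: small yellow paint bottle, 30 mm across, 72 mm tall; point half-way up its body, not to be moved.
- brush_jar_center (a point): Bystander: glass jar 72 mm across and 90 mm tall with brushes standing up to 230 mm; point half-way up its body, not to be moved.

How it is judged:
By the outcome, as a careful person would: the job done as asked, in the order asked, and still so for the second after the job is handed in, while the arm keeps its last pose, push and grip.
It also fails if it takes over 48 s, if anything falls off the work surface, if the arm or the gripper's body presses on something with over 40 N, if the wrist force passes 120 N, or if a joint passes its speed limit or range.

## Working session

There is one attempt and no reset: what is moved stays moved. The work goes in short steps, Python scripts to look and compute and a tool call to move; the robot and the scene stay as the last step left them, time stands still between calls to the robot, and variables do not carry over. Pictures are saved under pics/ and viewed, at most 10 in all, crops included, and the job is handed in when it is done.

Besides the shell and the picture viewer there is one more tool, called after ">>>" by a JSON object that holds its "op" and its "data". step_arm: Moves the arm, as the interface text tells. Its arguments: {"type":"object","properties":{"steps":{"type":"array","items":{"type":"array","items":{"type":"array","items":{"type":"number","minimum":-1,"maximum":1}}}},"jaw":{"type":"number"}},"required":["steps"]}

```bash
mkdir -p pics; cat > h.py <<'E'
from plant import *
import numpy as np, cv2
from scipy.spatial.transform import Rotation as R
def snap(cam,name):
    p,d=snapshot(cam); cv2.imwrite(f'pics/{name}.png',p[:,:,::-1]); np.savez(f'pics/{name}.npz',p=p,d=d)
    return p,d
def cam(c):
    k=calibration(c); M=cv2.Rodrigues(np.array(k['rvec'],float))[0]; return np.array(k['mtx']),M,np.array(k['tvec']).ravel()
def px(c,u,v,z=None,d=None):
    K,M,t=cam(c); r=np.linalg.inv(K)@[u,v,1]; C=-M.T@t; w=M.T@r
    return C+w*(d if d is not None else (z-C[2])/w[2])
def cloud(c,d):
    K,M,t=cam(c); v,u=np.mgrid[:d.shape[0],:d.shape[1]]
    P=np.stack([u,v,np.ones_like(u)],-1)@np.linalg.inv(K).T*d[...,None]
    return (P-t)@M
E
python3 - <<'E'
from h import *
o=get_obs();print(o, [n for n in dir() if 'hold' in n])
import plant;print([n for n in dir(plant) if n[0]!='_']); 
for c in('top','side'):
    snap(c,c+'1');K,M,t=cam(c);print(c,K.tolist(),-M.T@t,M.tolist())
E
```

```text
{'clock': 0.0, 'joint_pos': array([ 8.77242884e+01,  2.05913745e+01,  6.32143756e-01, -2.18130138e-02,
       -7.01355404e+01, -1.65053167e+01]), 'qvel': array([ 0.03011138,  0.01506752,  0.02338904, -0.01588972, -0.11733397,
       -0.0252584 ]), 'tau': array([-9.24944325e-04, -5.82721531e+01,  2.93044871e+01,  6.99722081e+00,
        6.80449579e-03, -1.75606833e-04]), 'tool_pos': array([0.21719226, 0.63856646, 0.22560567]), 'orientation': array([ 1.79903308e+02, -7.26728379e-03, -1.87884511e+01]), 'force': array([0.50590294, 1.06817734, 0.06450324]), 'moment': array([-0.01262126, -0.01070938, -0.01016425]), 'gripper_force': 0.0, 'opening': 0.08766833420859312} ['hold_point_z']
['PlanningError', 'calibration', 'close_job', 'get_obs', 'hold_point_z', 'snapshot']
top [[364.30212308283404, 0.0, 319.3835943643432], [0.0, 364.30212308283404, 198.25981411207286], [0.0, 0.0, 1.0]] [0.50227962 0.03298348 0.88924834] [[0.028133954503875125, -0.9987764799822099, -0.040669689429840325], [-0.990279144371228, -0.022304038135682158, -0.13729437754777238], [0.13621929682450318, 0.044136979021992734, -0.9896950188090521]]
side [[461.1335482479426, 0.0, 323.18261302533233], [0.0, 461.1335482479426, 201.9898337502055], [0.0, 0.0, 1.0]] [-0.07810452 -0.56403254  1.02312177] [[0.6624439624466509, -0.7490347938161489, -0.010717941536499853], [-0.5350307254417036, -0.4630684457318229, -0.7066185232505855], [0.5243187193409224, 0.47382960251583395, -0.7075135251911316]]
```

View pics/top1.png

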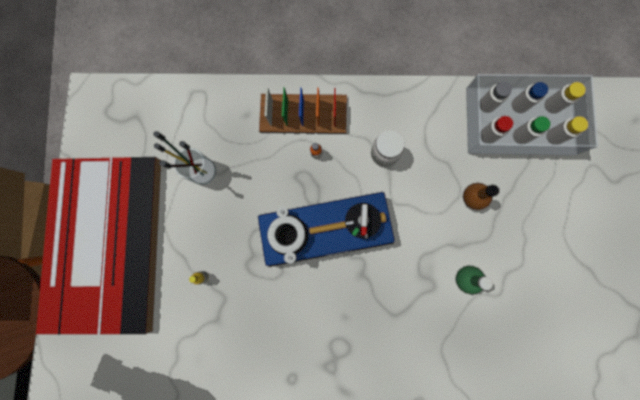

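View pics/side1.png

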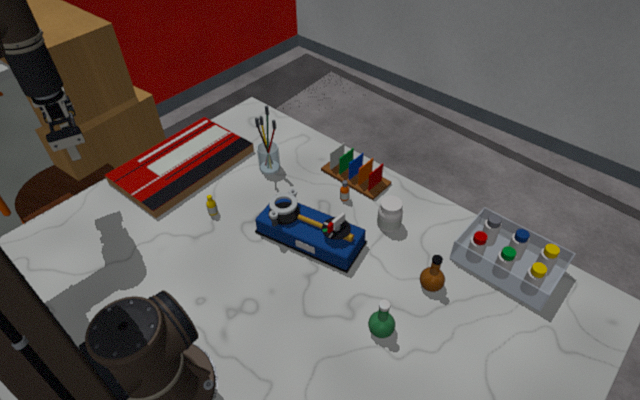

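Top view: ring about (287,233), valve about (364,220), amber flask (480,195), green flask (475,280), gesso jar (389,148), orange bottle (316,150). I'll enlarge the mixer and flask next.

```bash
python3 - <<'E'
from h import *
p=np.load('pics/top1.npz');img=p['p'][:,:,::-1];d=p['d']
a=cv2.resize(img[180:280,250:410],None,fx=5,fy=5,interpolation=cv2.INTER_CUBIC)
cv2.imwrite('pics/c1.png',a)
q=np.load('pics/side1.npz');im2=q['p'][:,:,::-1]
b=cv2.resize(im2[240:300,400:460],None,fx=6,fy=6,interpolation=cv2.INTER_CUBIC)
c=cv2.resize(img[170:230,450:510],None,fx=6,fy=6,interpolation=cv2.INTER_CUBIC)
cv2.imwrite('pics/c2.png',np.hstack([b,c]))
P=cloud('top',d)
# mixer top: blue pixels
hsv=cv2.cvtColor(img,cv2.COLOR_BGR2HSV)
m=(hsv[...,0]>100)&(hsv[...,0]<125)&(hsv[...,1]>130)&(abs(P[...,2]-.06)<.006);m[:180]=0
m[:,:250]=0;m[:,410:]=0
r=cv2.minAreaRect(P[m][:,:2].astype(np.float32)*1000);print('mixer rect',r,m.sum(),np.median(P[m][:,2]))
# ring
s=(abs(P[...,2]-.105)<.005);s[:,:255]=0;s[:,315:]=0;s[:200]=0;s[270:]=0
print('ring',s.sum(),cv2.minEnclosingCircle(P[s][:,:2].astype(np.float32)*1000),P[s].mean(0))
s=(P[...,2]>.115)&(P[...,2]<.13);s[:,335:][:]&=True;s[:,:335]=0;s[:,395:]=0;s[:195]=0;s[250:]=0
print('handle',s.sum(),cv2.minAreaRect(P[s][:,:2].astype(np.float32)*1000),P[s].mean(0))
for c,lims in (('top',(170,215,455,505)),):
    u=P[lims[0]:lims[1],lims[2]:lims[3]].reshape(-1,3)
    for lo,hi in((.01,.05),(.065,.1),(.105,.125)):
        w=u[(u[:,2]>lo)&(u[:,2]<hi)];print('flask',lo,len(w),w.mean(0) if len(w) else'')
print(hold_point_z)
E
```

```text
mixer rect ((547.387939453125, 54.96820831298828), (115.66919708251953, 294.0057678222656), 12.043062210083008) 3606 0.06013314249028102
ring 830 ((530.6356811523438, 138.87100219726562), 60.9692268371582) [0.53004281 0.13797812 0.10511395]
handle 149 ((564.9881591796875, -27.60354232788086), (9.896866798400879, 61.33772277832031), 89.33599853515625) [ 0.56498718 -0.02759694  0.12376354]
flask 0.01 304 [ 0.62858751 -0.28435749  0.04055186]
flask 0.065 73 [ 0.63086439 -0.29001251  0.08310893]
flask 0.105 144 [ 0.63361481 -0.29714624  0.11518183]
0.0188
```

View pics/c1.png

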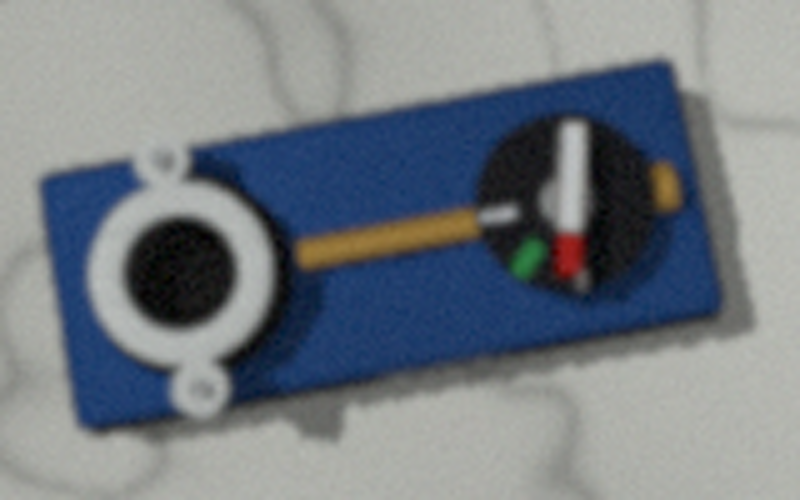

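View pics/c2.png

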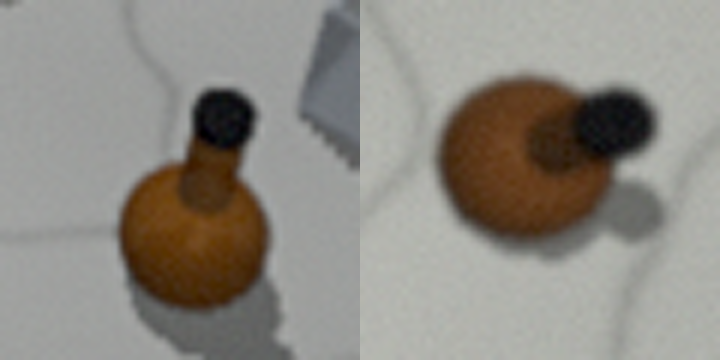

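Crop 1: the red end is at (568,255), handle axis (568,195), green mark (527,258), closed mark (583,283), ring (180,270). The valve is already slightly open. Crop 2: the amber belly is round with a stopper at top (617,123 / 224,120).

```bash
python3 - <<'E'
from h import *
np.set_printoptions(precision=4,suppress=True)
print('stop top',px('top',492.8,190.5,z=.113),'belly',px('top',478.3,196.3,z=.028))
print('stop side',px('side',437.3,260,z=.112),'belly',px('side',432.5,279.2,z=.028))
print('green mark',px('top',250+527/5,180+258/5,z=.088),'white',px('top',250+583/5,180+283/5,z=.088),'open',px('top',250+498/5,180+214/5,z=.088))
p=np.load('pics/top1.npz');d=p['d'];P=cloud('top',d)
s=(abs(P[...,2]-.105)<.004);s[:,:255]=0;s[:,315:]=0;s[:200]=0;s[270:]=0
A=P[s][:,:2];
from scipy.optimize import least_squares
c=A.mean(0)
for _ in range(5):
    rr=np.linalg.norm(A-c,axis=1); c=A[(rr<.041)].mean(0)
print('ring c',c)
u=P[170:215,455:505].reshape(-1,3);w=u[u[:,2]>.114];print('stopper top',len(w),w.mean(0),np.ptp(w,axis=0))
b=P[130:190,140:250].reshape(-1,3);b=b[b[:,2]>.1];print('brush',b.min(0),b.max(0))
g=P[120:175,365:410].reshape(-1,3);g=g[g[:,2]>.085];print('gesso',g.mean(0))
g=P[265:300,480:500].reshape(-1,3);g=g[g[:,2]>.112];print('green',g.mean(0))
E
```

```text
stop top [ 0.634  -0.2994  0.113 ] belly [ 0.6339 -0.3019  0.028 ]
stop side [ 0.6299 -0.3015  0.112 ] belly [ 0.6328 -0.3013  0.028 ]
green mark [ 0.5408 -0.0121  0.088 ] white [ 0.5306 -0.0366  0.088 ] open [0.5597 0.0008 0.088 ]
ring c [0.53   0.1382]
stopper top 123 [ 0.6287 -0.285   0.1476] [0.145  0.3438 0.7751]
brush [0.5023 0.033  0.101 ] [0.7168 0.4023 0.8892]
gesso [ 0.7362 -0.0841  0.103 ]
green [ 0.4431 -0.2704  0.1323]
```

>>> {"op": "step_arm", "data": {"steps": [[[0.45,0.43,0,0,0,0],[0.9,0.86,0,0,0,0],[0.9,0.86,0,0,0,0]]], "jaw": 0}}

```text
clock: 0.4
tool_pos: [0.2756, 0.5254, 0.2262]
orientation: [179.9, 0.0, -18.8]
force: [0.6, 0.8, 1.6]
opening: 0.087
gripper_force: 0.0
```

>>> {"op": "step_arm", "data": {"steps": [[[0.45,0.43,0,0,0,0],[0.9,0.86,0,0,0,0],[0.9,0.86,0,0,0,0]]]}}

```text
clock: 0.7
tool_pos: [0.3331, 0.4149, 0.2265]
orientation: [180.0, 0.0, -18.9]
force: [0.1, 0.3, 1.7]
opening: 0.0879
gripper_force: 0.0
```

>>> {"op": "step_arm", "data": {"steps": [[[0.45,0.43,0,0,0,0],[0.9,0.86,0,0,0,0],[0.9,0.86,0,0,0,0]]]}}

```text
clock: 1.0
tool_pos: [0.3904, 0.3047, 0.2265]
orientation: [180.0, 0.0, -18.9]
force: [-0.4, -0.3, -0.1]
opening: 0.0876
gripper_force: 0.0
```

>>> {"op": "step_arm", "data": {"steps": [[[0.45,0.43,0,0,0,0],[0.9,0.86,0,0,0,0],[0.9,0.86,0,0,0,0]]]}}

```text
clock: 1.3
tool_pos: [0.4479, 0.1945, 0.2264]
orientation: [180.0, 0.0, -18.9]
force: [0.2, 1.0, -0.2]
opening: 0.0876
gripper_force: 0.0
```

>>> {"op": "step_arm", "data": {"steps": [[[0.45,0.43,0,0,0,0],[0.9,0.86,0,0,0,0],[0.9,0.86,0,0,0,0]]]}}

```text
clock: 1.6
tool_pos: [0.5056, 0.0842, 0.2263]
orientation: [180.0, 0.0, -18.9]
force: [-0.8, 0.5, -0.9]
opening: 0.0875
gripper_force: 0.0
```

>>> {"op": "step_arm", "data": {"steps": [[[0.45,0.43,0,0,0,-0.2],[0.9,0.86,0,0,0,-0.4],[0.9,0.86,0,0,0,-0.63],[0.9,0.86,0,0,0,-0.63],[0.9,0.86,0,0,0,-0.63],[0.9,0.86,0,0,0,-0.63]]]}}

```text
clock: 2.2
tool_pos: [0.562, -0.0228, 0.2264]
orientation: [-180.0, 0.0, -0.8]
force: [-0.2, 0.1, 0.3]
opening: 0.0875
gripper_force: 0.0
```

>>> {"op": "step_arm", "data": {"steps": [[[0.03,0.05,0.3,0,0,0],[0.03,0.05,0.6,0,0,0],[0.03,0.05,0.9,0,0,0],[0.03,0.05,0.9,0,0,0]]]}}

```text
clock: 2.6
tool_pos: [0.5623, -0.0277, 0.1331]
orientation: [179.9, 0.4, -0.7]
force: [-0.6, 0.2, -0.1]
opening: 0.0874
gripper_force: 0.0
```

>>> {"op": "step_arm", "data": {"steps": [[[0,0,0.2,0,0,0],[0,0,0.39,0,0,0],[0,0,0.39,0,0,0],[0,0,0.39,0,0,0],[0,0,0.39,0,0,0]]]}}

```text
clock: 3.1
tool_pos: [0.5664, -0.0279, 0.0994]
orientation: [-180.0, -0.1, -0.7]
force: [-0.9, 0.1, -0.0]
opening: 0.0875
gripper_force: 0.0
```

>>> {"op": "step_arm", "data": {"steps": [[[0,0,0,0,0,0],[0,0,0,0,0,0],[0,0,0,0,0,0],[0,0,0,0,0,0],[0,0,0,0,0,0],[0,0,0,0,0,0],[0,0,0,0,0,0],[0,0,0,0,0,0],[0,0,0,0,0,0],[0,0,0,0,0,0],[0,0,0,0,0,0],[0,0,0,0,0,0]]], "jaw": 230}}

```text
clock: 4.3
tool_pos: [0.5654, -0.0284, 0.0975]
orientation: [180.0, 0.0, -0.7]
force: [-0.2, -0.2, -1.0]
opening: 0.0189
gripper_force: 30.0
```

>>> {"op": "step_arm", "data": {"steps": [[[0,0,0,0,0,0],[0,0,0,0,0,0],[0,0,0,0,0,0]]]}}

```text
clock: 4.6
tool_pos: [0.5654, -0.0284, 0.0975]
orientation: [-180.0, 0.0, -0.7]
force: [-0.8, 0.2, -0.9]
opening: 0.0191
gripper_force: 30.0
```

```bash
python3 - <<'E'
from h import *
a=snap('top','t2')[0];b=snap('side','s2')[0]
f=lambda i,r0,c0:cv2.resize(i[r0:r0+100,c0:c0+80,::-1],None,fx=5,fy=5,interpolation=cv2.INTER_CUBIC)
cv2.imwrite('pics/c3.png',np.hstack([f(a,170,325),f(b,180,300)]))
E
```

```text
(no output)
```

View pics/c3.png

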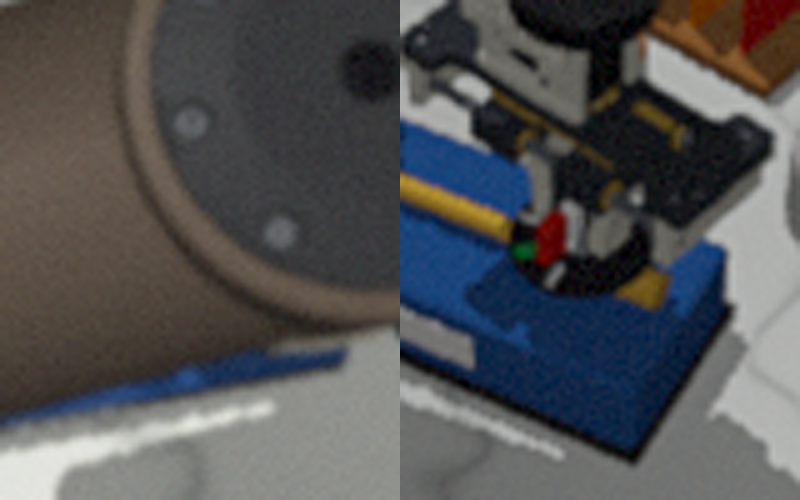

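The side view shows the handle between the fingers (red end at about (550,240) in the crop), but the 19 mm opening suggests the fingertips grip the hub. I'll regrip higher.

>>> {"op": "step_arm", "data": {"steps": [[[0,0,0,0,0,0],[0,0,0,0,0,0],[0,0,0,0,0,0],[0,0,-0.09,0,0,0],[0,0,-0.09,0,0,0],[0,0,-0.09,0,0,0]]], "jaw": 150}}

```text
clock: 5.3
tool_pos: [0.5657, -0.0283, 0.1071]
orientation: [-180.0, -0.1, -0.7]
force: [-0.3, 0.4, -0.3]
opening: 0.0359
gripper_force: 0.0
```

>>> {"op": "step_arm", "data": {"steps": [[[0,0,0,0,0,0],[0,0,0,0,0,0],[0,0,0,0,0,0],[0,0,0,0,0,0],[0,0,0,0,0,0],[0,0,0,0,0,0],[0,0,0,0,0,0],[0,0,0,0,0,0]]], "jaw": 240}}

```text
clock: 6.1
tool_pos: [0.5653, -0.0284, 0.1064]
orientation: [180.0, 0.0, -0.7]
force: [1.0, -0.1, -1.2]
opening: 0.0099
gripper_force: 30.0
```

>>> {"op": "step_arm", "data": {"steps": [[[0,0,0,0,0,0.15],[0,0,0,0,0,0.3],[0,0,0,0,0,0.45],[0,0,0,0,0,0.6],[0,0,0,0,0,0.6]]]}}

```text
clock: 6.6
tool_pos: [0.5653, -0.0282, 0.1064]
orientation: [-180.0, 0.0, -18.0]
force: [0.3, 0.9, -0.3]
opening: 0.01
gripper_force: 30.0
```

>>> {"op": "step_arm", "data": {"steps": [[[0,0,0,0,0,0.15],[0,0,0,0,0,0.3],[0,0,0,0,0,0.45],[0,0,0,0,0,0.53],[0,0,0,0,0,0.53],[0,0,0,0,0,0.53],[0,0,0,0,0,0.53]]]}}

```text
clock: 7.3
tool_pos: [0.5654, -0.0281, 0.1065]
orientation: [-180.0, 0.0, -33.0]
force: [0.6, 3.7, -1.5]
opening: 0.0096
gripper_force: 30.0
```

>>> {"op": "step_arm", "data": {"steps": [[[0,0,0,0,0,0],[0,0,0,0,0,0],[0,0,0,0,0,0],[0,0,0,0,0,0],[0,0,-0.5,0,0,0],[0,0,-0.9,0,0,0],[0,0,-0.9,0,0,0]]], "jaw": 100}}

```text
clock: 8.0
tool_pos: [0.5688, -0.0283, 0.2029]
orientation: [-179.7, -0.5, -33.0]
force: [0.0, 0.2, -0.3]
opening: 0.0528
gripper_force: 0.0
```

>>> {"op": "step_arm", "data": {"steps": [[[0.3,0.3,0,0,0,0],[0.65,0.62,0,0,0,0],[1,0.96,0,0,0,0]]], "jaw": 50}}

```text
clock: 8.3
tool_pos: [0.5972, -0.1645, 0.1971]
orientation: [-180.0, -0.1, -33.0]
force: [-0.3, 0.7, 0.2]
opening: 0.0691
gripper_force: 0.0
```

>>> {"op": "step_arm", "data": {"steps": [[[0.3,0.3,0,0,0,-0.15],[0.65,0.62,0,0,0,-0.4],[1,0.93,0,0,0,-0.6],[1,0.93,0,0,0,-0.6],[1,0.93,0,0,0,-0.6]]]}}

```text
clock: 8.8
tool_pos: [0.6292, -0.2974, 0.1955]
orientation: [180.0, 0.1, -16.1]
force: [-0.5, 0.1, 0.0]
opening: 0.0701
gripper_force: 0.0
```

>>> {"op": "step_arm", "data": {"steps": [[[0,0,0,0,0,-0.25],[0,0,0,0,0,-0.5],[0,0,0,0,0,-0.55],[0,0,0,0,0,-0.55],[0,0,0,0,0,-0.55],[0,0,0,0,0,-0.55]]]}}

```text
clock: 9.4
tool_pos: [0.6297, -0.2956, 0.1967]
orientation: [180.0, -0.0, -0.2]
force: [-1.0, 0.6, -0.3]
opening: 0.0702
gripper_force: 0.0
```

```bash
python3 - <<'E'
from h import *
print(get_obs()['tool_pos'])
p,d=snap('top','t3');P=cloud('top',d)
K,M,t=cam('top')
f=lambda i,r0,c0:cv2.resize(i[r0:r0+100,c0:c0+80,::-1],None,fx=5,fy=5,interpolation=cv2.INTER_CUBIC)
b=snap('side','s3')[0]
cv2.imwrite('pics/c4.png',np.hstack([f(p,170,325),f(b,220,390)]))
s=(P[...,2]>.115)&(P[...,2]<.13);s[:,:335]=0;s[:,395:]=0;s[:195]=0;s[250:]=0
print('handle',s.sum(),cv2.minAreaRect(P[s][:,:2].astype(np.float32)*1000))
A=P[s][:,:2];A=A-A.mean(0);w=np.linalg.svd(A,full_matrices=0)[2][0];print(np.degrees(np.arctan2(w[1],w[0])))
E
```

```text
[ 0.62973873 -0.29561531  0.19673362]
handle 143 ((565.0584716796875, -26.880762100219727), (9.816635131835938, 63.7546272277832), 57.30202102661133)
146.73509019976098
```

View pics/c4.png

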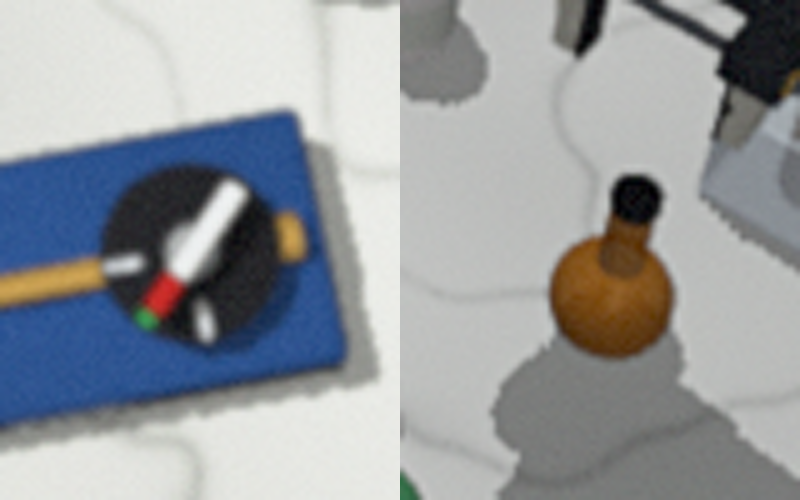

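Valve: the red end sits on the green mark (crop pixel (150,315)), and the measured bar angle of 147° matches the target. Now descending to the flask's neck.

>>> {"op": "step_arm", "data": {"steps": [[[0.03,0.05,0,0,0,0],[0.03,0.05,0.3,0,0,0],[0.03,0.05,0.6,0,0,0],[0.03,0.05,0.9,0,0,0],[0.03,0.05,0.9,0,0,0]]]}}

```text
clock: 10.0
tool_pos: [0.6299, -0.3004, 0.1017]
orientation: [-179.9, 0.4, -0.2]
force: [-0.3, 0.1, -0.9]
opening: 0.071
gripper_force: 0.0
```

>>> {"op": "step_arm", "data": {"steps": [[[0,0,0.2,0,0,0],[0,0,0.4,0,0,0],[0,0,0.4,0,0,0],[0,0,0.4,0,0,0],[0,0,0.4,0,0,0]]]}}

```text
clock: 10.5
tool_pos: [0.6338, -0.3014, 0.0686]
orientation: [179.9, -0.1, -0.1]
force: [-0.1, -0.2, 0.4]
opening: 0.07
gripper_force: 0.0
```

>>> {"op": "step_arm", "data": {"steps": [[[0,0,0,0,0,0],[0,0,0,0,0,0],[0,0,0,0,0,0],[0,0,0,0,0,0],[0,0,0,0,0,0],[0,0,0,0,0,0],[0,0,0,0,0,0],[0,0,0,0,0,0],[0,0,0,0,0,0],[0,0,0,0,0,0]]], "jaw": 220}}

```text
clock: 11.5
tool_pos: [0.6327, -0.3009, 0.0665]
orientation: [-180.0, 0.0, -0.2]
force: [-1.1, 0.6, 0.5]
opening: 0.025
gripper_force: 30.0
```

>>> {"op": "step_arm", "data": {"steps": [[[0,0,-0.1,0,0,0],[0,0,-0.35,0,0,0],[0,0,-0.65,0,0,0],[0,0,-0.95,0,0,0],[0,0,-0.95,0,0,0]]]}}

```text
clock: 12.0
tool_pos: [0.6351, -0.302, 0.1677]
orientation: [179.8, -0.4, -0.1]
force: [0.8, -1.1, -1.6]
opening: 0.0255
gripper_force: 30.0
```

>>> {"op": "step_arm", "data": {"steps": [[[0,0,-0.2,0,0,0],[0,-0.1,-0.4,0,0,0],[-0.1,-0.35,-0.65,0,0,0],[-0.2,-0.65,-0.65,0,0,0],[-0.23,-0.95,-0.65,0,0,0]]]}}

```text
clock: 12.5
tool_pos: [0.6091, -0.2052, 0.2277]
orientation: [-180.0, -0.1, -0.2]
force: [0.5, -0.5, -1.7]
opening: 0.0254
gripper_force: 30.0
```

>>> {"op": "step_arm", "data": {"steps": [[[-0.06,-0.3,0,0,0,0],[-0.12,-0.6,0,0,0,0],[-0.18,-0.8,0,0,0,0],[-0.23,-0.95,0,0,0,0]]]}}

```text
clock: 12.9
tool_pos: [0.5866, -0.1095, 0.2268]
orientation: [-180.0, -0.0, -0.1]
force: [0.1, -0.2, -0.7]
opening: 0.0255
gripper_force: 30.0
```

>>> {"op": "step_arm", "data": {"steps": [[[-0.06,-0.3,0,0,0,0],[-0.12,-0.6,0,0,0,0],[-0.18,-0.8,0,0,0,0],[-0.23,-0.95,0,0,0,0]]]}}

```text
clock: 13.3
tool_pos: [0.564, -0.0147, 0.2267]
orientation: [-180.0, 0.0, -0.1]
force: [0.8, 0.0, -1.4]
opening: 0.0253
gripper_force: 30.0
```

>>> {"op": "step_arm", "data": {"steps": [[[-0.06,-0.3,0,0,0,0],[-0.12,-0.6,0,0,0,0],[-0.18,-0.8,0,0,0,0],[-0.23,-0.95,0,0,0,0]]]}}

```text
clock: 13.7
tool_pos: [0.5414, 0.0803, 0.2266]
orientation: [180.0, -0.0, -0.1]
force: [-1.3, 0.1, -0.3]
opening: 0.0255
gripper_force: 30.0
```

>>> {"op": "step_arm", "data": {"steps": [[[-0.05,-0.3,0,0,0,0],[-0.1,-0.58,0,0,0,0],[-0.1,-0.58,0,0,0,0],[-0.1,-0.58,0,0,0,0],[-0.1,-0.58,0,0,0,0],[-0.1,-0.58,0,0,0,0]]]}}

```text
clock: 14.3
tool_pos: [0.532, 0.1365, 0.2266]
orientation: [180.0, 0.0, -0.2]
force: [0.4, -0.2, -2.7]
opening: 0.025
gripper_force: 30.0
```

```bash
python3 - <<'E'
from h import *
o=get_obs();print(o['tool_pos'],o['force'])
b=snap('side','s4')[0]
cv2.imwrite('pics/c5.png',cv2.resize(b[100:250,220:400,::-1],None,fx=4,fy=4,interpolation=cv2.INTER_CUBIC))
E
```

```text
[0.53198287 0.13650999 0.22655597] [ 0.37809756 -0.20931974 -2.6637328 ]
```

View pics/c5.png

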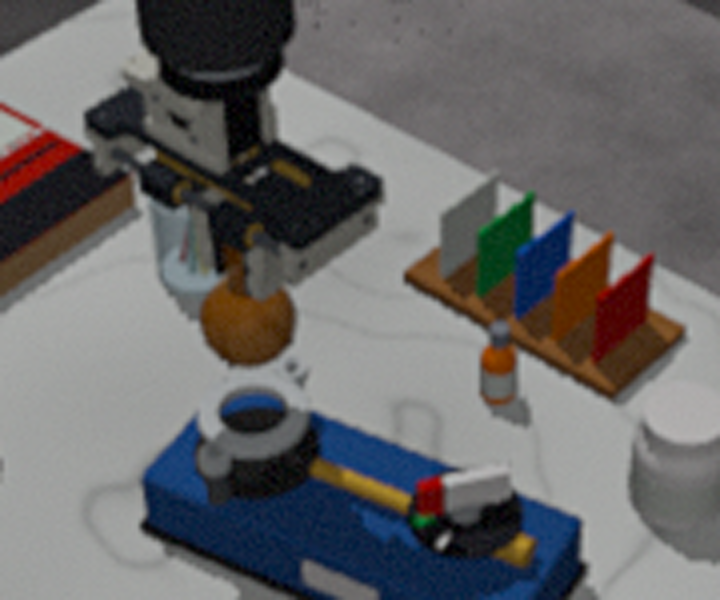

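The flask is held upright above the ring: belly centre at (248,317), ring hole at (252,408).

```bash
python3 - <<'E'
from h import *
print(px('side',220+248/4,100+317/4,z=.188),px('side',220+252/4,100+408/4,z=.105))
E
```

```text
[0.53301704 0.13662678 0.188     ] [0.52815414 0.13643884 0.105     ]
```

>>> {"op": "step_arm", "data": {"steps": [[[-0.025,-0.01,0,0,0,0],[-0.025,-0.01,0.2,0,0,0],[-0.025,-0.01,0.4,0,0,0],[-0.025,-0.01,0.5,0,0,0],[-0.025,-0.01,0.55,0,0,0],[-0.025,-0.01,0.57,0,0,0],[-0.025,-0.01,0.57,0,0,0],[-0.025,-0.01,0.57,0,0,0]]]}}

```text
clock: 15.15
tool_pos: [0.5298, 0.1385, 0.1703]
orientation: [-180.0, -0.1, -0.2]
force: [-0.6, 0.6, -1.8]
opening: 0.0253
gripper_force: 30.0
```

>>> {"op": "step_arm", "data": {"steps": [[[0,0,0.02,0,0,0],[0,0,0.04,0,0,0],[0,0,0.06,0,0,0],[0,0,0.06,0,0,0],[0,0,0.06,0,0,0]]]}}

```text
clock: 15.65
tool_pos: [0.5298, 0.1384, 0.1642]
orientation: [-180.0, -0.1, -0.1]
force: [-1.0, -1.8, 4.5]
opening: 0.0252
gripper_force: 30.0
```

>>> {"op": "step_arm", "data": {"steps": [[[0,0,0.02,0,0,0],[0,0,0.04,0,0,0],[0,0,0.06,0,0,0],[0,0,0.06,0,0,0]]]}}

```text
clock: 16.05
tool_pos: [0.5299, 0.1384, 0.1583]
orientation: [-180.0, -0.1, -0.1]
force: [-1.2, -1.9, 6.5]
opening: 0.0254
gripper_force: 30.0
```

>>> {"op": "step_arm", "data": {"steps": [[[0,0,0.02,0,0,0],[0,0,0.04,0,0,0],[0,0,0.06,0,0,0],[0,0,0.06,0,0,0],[0,0,0.06,0,0,0]]]}}

```text
clock: 16.55
tool_pos: [0.5302, 0.1384, 0.1528]
orientation: [-180.0, -0.1, -0.1]
force: [-1.2, -1.7, 10.1]
opening: 0.0249
gripper_force: 30.0
```

>>> {"op": "step_arm", "data": {"steps": [[[0,0,0.01,0,0,0],[0,0,0.02,0,0,0],[0,0,0.03,0,0,0],[0,0,0.03,0,0,0],[0,0,0.03,0,0,0]]]}}

```text
clock: 17.05
tool_pos: [0.5304, 0.1384, 0.1501]
orientation: [-180.0, -0.1, -0.1]
force: [-1.8, -1.2, 11.0]
opening: 0.0253
gripper_force: 30.0
```

>>> {"op": "step_arm", "data": {"steps": [[[0,0,0.01,0,0,0],[0,0,0.01,0,0,0],[0,0,0.01,0,0,0],[0,0,0.01,0,0,0]]]}}

```text
clock: 17.45
tool_pos: [0.5304, 0.1385, 0.1491]
orientation: [-180.0, -0.1, -0.1]
force: [-0.7, -2.3, 9.6]
opening: 0.0254
gripper_force: 30.0
```

```bash
python3 - <<'E'
from h import *
b=snap('side','s5')[0];o=get_obs();print(o['force'],o['tool_pos'])
cv2.imwrite('pics/c6.png',cv2.resize(b[140:260,230:390,::-1],None,fx=5,fy=5,interpolation=cv2.INTER_CUBIC))
E
```

```text
[-1.64642131 -2.31272348 10.63328136] [0.5303675  0.13844525 0.14911101]
```

View pics/c6.png

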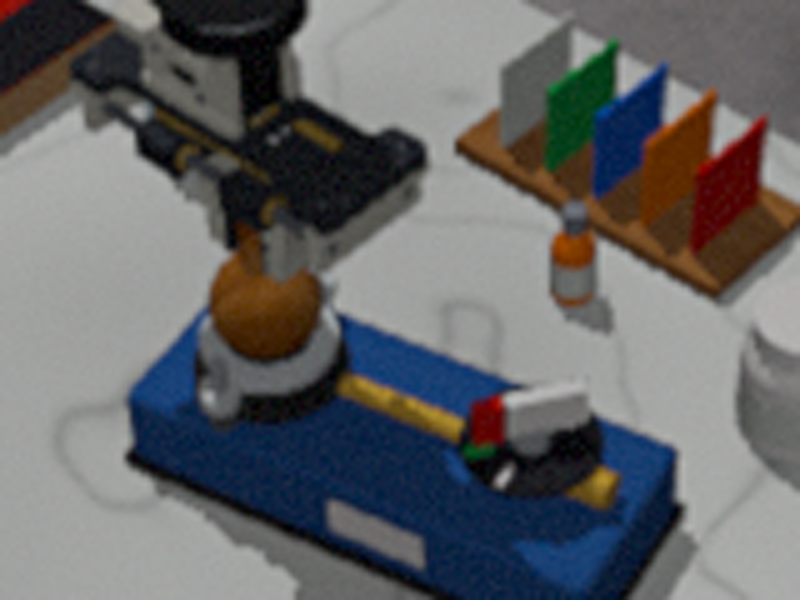

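The flask is seated upright in the lowered ring (belly at (265,305)) and the valve is still on the green mark. I'll press on to the stop in 1 mm steps.

>>> {"op": "step_arm", "data": {"steps": [[[0,0,0.01,0,0,0],[0,0,0.01,0,0,0],[0,0,0.01,0,0,0],[0,0,0.01,0,0,0]]]}}

```text
clock: 17.9
tool_pos: [0.5304, 0.1385, 0.1482]
orientation: [-180.0, -0.1, -0.1]
force: [-1.5, -1.9, 10.1]
opening: 0.0258
gripper_force: 30.0
```

>>> {"op": "step_arm", "data": {"steps": [[[0,0,0.01,0,0,0],[0,0,0.01,0,0,0],[0,0,0.01,0,0,0],[0,0,0.01,0,0,0]]]}}

```text
clock: 18.3
tool_pos: [0.5308, 0.1385, 0.1478]
orientation: [-180.0, -0.2, -0.1]
force: [-2.1, -2.1, 14.3]
opening: 0.0254
gripper_force: 30.0
```

>>> {"op": "step_arm", "data": {"steps": [[[0,0,0.003,0,0,0],[0,0,0.003,0,0,0],[0,0,0.003,0,0,0],[0,0,0.003,0,0,0],[0,0,0.003,0,0,0]]]}}

```text
clock: 18.8
tool_pos: [0.531, 0.1385, 0.1478]
orientation: [-180.0, -0.2, -0.1]
force: [-3.3, -3.5, 16.2]
opening: 0.0255
gripper_force: 30.0
```

```bash
python3 - <<'E'
from h import *
p,d=snap('side','s6');P=cloud('side',d)
o=get_obs();print(o['force'],o['tool_pos'])
s=P[195:225,268:300].reshape(-1,3);s=s[(np.hypot(s[:,0]-.53,s[:,1]-.138)<.042)&(np.hypot(s[:,0]-.53,s[:,1]-.138)>.032)&(s[:,2]>.07)]
print(len(s),np.percentile(s[:,2],[25,50,75,90]))
E
```

```text
[-2.08481018 -2.30862934 16.07340212] [0.53096506 0.13850978 0.14777753]
139 [0.08294855 0.08559341 0.08738575 0.08907305]
```

The ring top measures about 87 mm, which is its stop (105 − 18 mm). The push is steady at about 16 N.

```bash
python3 -c "
from plant import *
print(close_job())"
```

```text
the job is handed in; nothing more can be done
None
```

The job is handed in: the valve is half open with its red end on the green mark, and the amber flask is held upright in the ring, pressed to the stop at about 16 N, with 18.8 s on the clock at the last move.

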